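Find the rattling charging brick and seat it in the repair cradle

ROBOT

A 6-joint arm with a two-finger parallel gripper is mounted at the origin on the work surface. World frame = base frame: x ahead of the robot, y to its left, z up, the work surface at z = 0. Lengths are in m, angles in rad, forces in N, time in s.
With the tool pointing down it reaches from about 0.3 to 1 m from the base axis. Payload 5.1 kg.
Tool frame: the origin (TCP) lies at the centre of the arm's flange, where the gripper is bolted on; the fingertips stand 190 mm ahead of it and the grasp point (between the pads) lies 171 mm ahead of it (bot.grasp_offset is the z of the grasp point in the tool frame, in m); z points along the fingers, y is the line along which they close (so a half turn about z gives the same grasp; the last joint's range is limited). The gripper opens to 95 mm and grips with 3 to 60 N. Pads are 20 mm wide; open, the fingers measure 119 mm over their backs; the gripper's body (75 mm by 180 mm) begins 59 mm behind the grasp point.
Start: joints at [-1.294, 0.124, 1.65, -0, 1.367, -0.083], TCP at [0.229, -0.608, 0.405] pointing down, gripper open.
Joint ranges: [-2.61, 2.61], [-1.02, 2.33], [0.03, 2.71], [-1.35, 4.49], [0.32, 2.68], [-2.91, 2.91]. Speed limits (rad/s): [2.57, 2.57, 3.14, 3.14, 3.14, 3.14].

INTERFACE

Orientations are given as a rotation vector (axis times angle).
In Python, from bench import bot, vision, ticket gives the robot as it stands.
- The arm moves only by the shell command python3 -m handwheel 'ROWS' [OPENING] [FORCE]. ROWS is JSON, a list that holds one entry, the list of rows, each a list of 4 numbers: the shift along the world's x, y, z in units of 60 mm (1.0 is 60 mm), then the turn about the world's z in units of 5 degrees (1.0 is 5 degrees). In form: [[[tx, ty, tz, yaw], ...]]. A call has 1 to 10 rows; each row shifts and turns the commanded pose from where the row before left it; what a row does not reach is not made up. A row lasts 1/8 s, in which the tool goes at most 62.5 mm and 10.7 degrees, less where a joint would pass 70% of its speed; a pose out of reach is approached as far as the arm can. A call is refused whole if a number of a shift passes 1 or a number of a turn 1, either way. A call with a gripper value outside its range is refused whole. OPENING is the finger opening in mm, from 0 to 95.1, set as the call begins (- or left out, the last holds). The fingers move at their own pace and stop on an object; FORCE is the grip in N (left out, the last holds). Time passes only in rows, so rows that do not move let the fingers close. It gives the time, the measured TCP pose, the force, the opening and the grip force at its end, in the units of the state.
- bot.get_obs(): the state, without advancing time (a new reading comes with each control period).
- vision.read_camera(name): name is "side" or "top"; returns a dict with "color" (480x640x3 uint8, red, green, blue), "mtx" (3x3 intrinsics, pixels), "k1" (the pictures are not rectified: a ray, as slopes to the right and down, at radius r is drawn at 1 + k1 r^2 times it, then the intrinsics apply), "rvec" (rotation vector, rad) and "tvec" (3), from world to camera coordinates, as OpenCV has them. Camera axes: x right, y down, z forward; pixel columns grow to the right and rows downward; lengths in m; the calibration is good to about 2 mm. A picture is of the moment at which its call begins. There is no depth.
- ticket.finish_job(): hands the job in; it is judged then, once.
The state is a dict: "clock": time; "joints": joint angles; "qd": joint speeds; "effort": joint torques, N m; "tool_pos": TCP position; "eef_rot": TCP orientation; "wrist_force": force on the tool from outside, world axes, zero at the start; "wrist_torque": the same for the moment, N m; "grip_width": finger opening in m; "finger_force": force on a finger pad.
Only numpy, scipy, OpenCV 4.12 (cv2) and the standard library are available. Lean on these libraries where they do the work, as an engineer would, in place of code of your own. Each camera call takes 0.05 s, during which the arm holds its last target. There are 200 camera calls.

TASK

One of the three identical black charging bricks has a piece broken loose inside: pick them up and shake them gently to feel which one knocks. Push that one, blades up, down into the sprung pocket of the grey repair cradle until it sits fully home, and have the other two standing upright on the ledge where they were. Be gentle: do not fling the bricks, knock them over or ram them into the cradle, and leave the phone, the red case and the bowl alone.

Things in the scene. Friction and masses are not known exactly. Their poses are not given: they have to be found in the camera images.
- brick_1: one of three identical closed black plastic charging bricks: flat-sided block 56 by 56 by 75 mm high, about 0.36 kg, standing upright on the ledge; two brass plug blades 15 mm high stick up from the middle of its top (to 90 mm). Origin: centre of its underside, x and y square to its sides, z up. Just one of the three, which may be any, holds a broken-off metal piece; looks and weight do not tell
- brick_2: charging brick, same size, looks, origin and axes as brick_1; may be loose or sound. The broken-off piece (about 140 g, called slug in the rules, a smooth slippery cylinder) is free to slide and knock about 24 mm along x and along y on the inner floor, and stays where it slid to when the brick is level
- brick_3: charging brick, same size, looks, origin and axes as brick_1; may be loose or sound. A loose one shaken sideways or tipped 15 degrees to and fro knocks at the inner walls, and its piece may then rest at either side, so the held weight shifts (0.03 N m at the wrist between oppopoint sides); a sound one shifts nothing
- cradle: grey plastic repair cradle screwed to the ledge, 95 (x) by 79 (y) mm, 36 mm high, with one pocket open at the top for a brick standing upright, blades up, turned any quarter turn. Origin on the ledge under the pocket's middle; x points to the sprung leaf, z up. Pocket floor 6 mm above the ledge, walls 30 mm high, 59 mm apart in y, -x wall at x = -29.5 mm, with a 4 mm 45 degree lead-in
- leaf (a joint): how far (m) the sloping sprung steel leaf at the pocket's +x end is pushed back towards +x: 0 with the pocket empty, about 0.004 with a brick home. Unpushed it stands at x = +30 mm at the rim and +22 mm at the floor of the pocket. A brick let in over the cradle's origin pushes it back as it goes down, which takes a push of 5 to 10 N on top of its weight; its weight alone does not seat it
- pocket (a point): point on the pocket floor, 6 mm above the ledge, where the middle of a seated brick's underside comes to lie: 1.5 mm from the cradle's origin towards -x, as the leaf wedges the brick against the -x wall. Axes as the cradle's
- flip_phone: old silver flip phone, shut, 98 x 50 x 23 mm, lying on the ledge; bystander. Origin: centre of its underside
- red_case: red rubber phone case lying open side up, 150 x 76 x 10 mm; bystander. Origin: centre of its underside
- bowl: round blue aluminium parts bowl, 100 mm across, 26 mm high; bystander. Origin: centre of its underside
Mind the look-alikes: they are no part of the job. Leave any green or pink look-alike of the brick_1 alone.

How it is judged:
On the way:
1. the loose brick is lifted clear of the ledge (height (world z) of slug above 0.035 m), for 0.3 s.
At the end, for the whole second after the job is handed in: the loose brick stands in the pocket blades up, home within 3.5 mm, centred within 4 mm, tilt under 0.06 rad, at rest; the other two stand upright within 40 mm of their starts; phone, red case and bowl within 20 mm of theirs (horizontal distance between slug and pocket below 0.03 m and ((z of brick_1 in the frame of pocket below 0.0035 m and horizontal distance between brick_1 and pocket below 0.004 m and angle between brick_1's own z axis and vertical below 0.06 rad and linear speed of each of brick_1, brick_2, brick_3 below 0.02 m/s and distance of each of brick_2, brick_3 from where it was at the start of the episode below 0.04 m and angle between each of brick_2, brick_3's own z axis and vertical below 0.1 rad) or (z of brick_2 in the frame of pocket below 0.0035 m and horizontal distance between brick_2 and pocket below 0.004 m and angle between brick_2's own z axis and vertical below 0.06 rad and linear speed of each of brick_2, brick_1, brick_3 below 0.02 m/s and distance of each of brick_1, brick_3 from where it was at the start of the episode below 0.04 m and angle between each of brick_1, brick_3's own z axis and vertical below 0.1 rad) or (z of brick_3 in the frame of pocket below 0.0035 m and horizontal distance between brick_3 and pocket below 0.004 m and angle between brick_3's own z axis and vertical below 0.06 rad and linear speed of each of brick_3, brick_1, brick_2 below 0.02 m/s and distance of each of brick_1, brick_2 from where it was at the start of the episode below 0.04 m and angle between each of brick_1, brick_2's own z axis and vertical below 0.1 rad)) and distance of each of flip_phone, red_case, bowl from where it was at the start of the episode below 0.02 m); the robot touches nothing.
It fails at once if a brick moves faster than 1.2 m/s (linear speed of any of brick_1, brick_2, brick_3 above 1.2 m/s).
It fails at once if a brick is rammed into the cradle with more than 60 N (sum of its contacts there) (contact force between any of brick_1, brick_2, brick_3 and cradle above 60 N).
It fails at once if a brick is tipped over on the ledge ((angle between brick_1's own z axis and vertical above 1.2 rad and height (world z) of brick_1 below 0.05 m) or (angle between brick_2's own z axis and vertical above 1.2 rad and height (world z) of brick_2 below 0.05 m) or (angle between brick_3's own z axis and vertical above 1.2 rad and height (world z) of brick_3 below 0.05 m)).
It fails at once if phone, red case or bowl is pushed more than 20 mm (distance of any of flip_phone, red_case, bowl from where it was at the start of the episode above 0.02 m).
It also fails if it takes over 72 s, if anything falls off the work surface, if the arm or the gripper's body presses on something with over 40 N, if the wrist force passes 120 N, or if a joint passes its speed limit or range.

## Working session

There is one attempt and no reset: what is moved stays moved. The work goes in short steps, Python scripts to look and compute and a shell command to move; the robot and the scene stay as the last step left them, time stands still between calls to the robot, and variables do not carry over. Pictures are saved under pics/ and viewed, at most 10 in all, crops included, and the job is handed in when it is done.

```bash
mkdir -p pics; python3 - <<'E'
from bench import bot, vision
import cv2
for n in("top","side"):
    d=vision.read_camera(n); cv2.imwrite(f"pics/{n}0.png",d["color"][:,:,::-1]); print(n,d["mtx"],d["k1"],d["rvec"],d["tvec"])
print(bot.get_obs())
E
```

```text
top [[519.27946478   0.         324.82444499]
 [  0.         519.27946478 237.52783798]
 [  0.           0.           1.        ]] -0.10474189294497017 [ 2.18495656 -2.14604486  0.15401415] [0.01640756 0.51229815 1.06292434]
side [[512.99926974   0.         327.62982355]
 [  0.         512.99926974 232.34155126]
 [  0.           0.           1.        ]] 0.0031401855090149185 [ 1.01281333 -2.45726956  1.02873529] [0.39505877 0.24625698 0.84760871]
{'clock': 0.1, 'joints': array([-1.29361612e+00,  1.24393900e-01,  1.65153919e+00,  2.01439912e-05,
        1.36749662e+00, -8.25841723e-02]), 'qd': array([ 1.74824668e-05, -1.52612698e-03, -9.84133363e-04,  1.70231370e-04,
        3.75946889e-04,  1.00982486e-03]), 'effort': array([ 1.22894253e-04, -4.18880939e+01, -3.61095786e+01,  7.76894856e-02,
        4.61821281e-02, -5.83013889e-05]), 'tool_pos': array([ 0.22875505, -0.6081672 ,  0.40363838]), 'eef_rot': array([-3.08910275e+00, -5.61740089e-01,  2.49339873e-04]), 'wrist_force': array([-0.25331422, -0.26092348,  0.38534211]), 'wrist_torque': array([ 0.03228309,  0.07775492, -0.0003642 ]), 'finger_force': 0.0, 'grip_width': 0.09504314030005757}
```

View pics/top0.png

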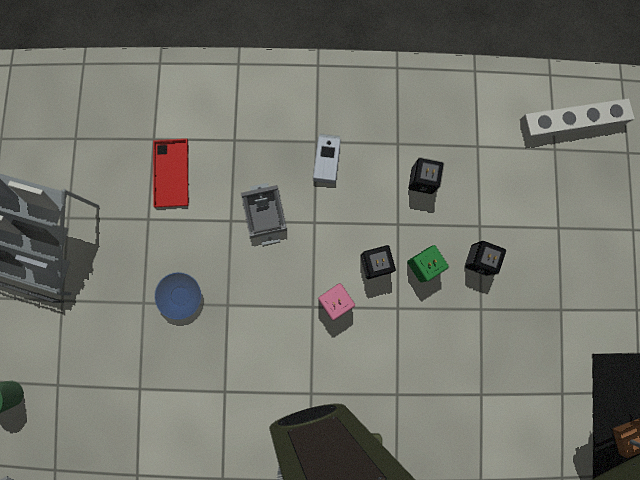

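View pics/side0.png

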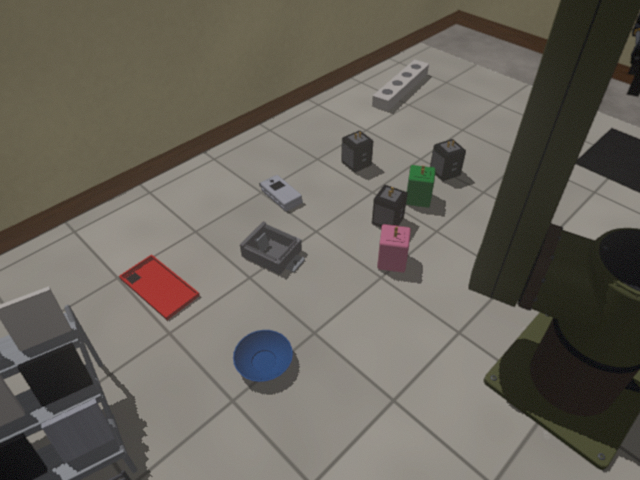

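The top picture shows three black bricks at (426,175), (378,261) and (486,257). The green (428,262) and pink (337,301) ones are look-alikes to leave alone. The grey cradle is at (264,213), the phone at (327,160), the red case at (171,173) and the bowl at (179,297). The side view agrees. I'll confirm this in one enlarged crop.

```bash
cat >h.py <<'E'
import numpy as np, cv2
from bench import bot, vision
def shot(n): return vision.read_camera(n)
def ray(d,uv):
    p=cv2.undistortPoints(np.float64(uv).reshape(-1,1,2),d["mtx"],np.array([d["k1"],0,0,0.]))[:,0]
    R=cv2.Rodrigues(np.float64(d["rvec"]))[0]; C=-R.T@np.float64(d["tvec"]).ravel()
    return C,np.c_[p,np.ones(len(p))]@R
def plane(d,uv,z):
    C,v=ray(d,uv); return C+v*((z-C[2])/v[:,2])[:,None]
def proj(d,P):
    return cv2.projectPoints(np.float64(P).reshape(-1,1,3),np.float64(d["rvec"]),np.float64(d["tvec"]),d["mtx"],np.array([d["k1"],0,0,0.]))[0][:,0]
E
python3 - <<'E'
from h import *
d=shot("top"); c=d["color"][:,:,::-1]
a=cv2.resize(c[150:290,360:520],None,fx=5,fy=5,interpolation=cv2.INTER_CUBIC)[:590]
b=cv2.resize(c[175:255,230:300],(490,560),interpolation=cv2.INTER_CUBIC)
def lift(x): return np.clip(255*(x/255.)**.5,0,255).astype(np.uint8)
cv2.imwrite("pics/a.png",lift(a)); cv2.imwrite("pics/b.png",lift(b))
for uv in[(426,175),(378,261),(486,257)]: print(plane(d,[uv],.075).round(3))
print(plane(d,[(264,213)],.036).round(3), plane(d,[(320,240)],0),ray(d,[(320,240)])[0])
E
```

```text
[[ 0.641 -0.181  0.075]]
[[ 0.461 -0.082  0.075]]
[[ 0.473 -0.304  0.075]]
[[0.561 0.155 0.036]] [[0.51027607 0.03544309 0.        ]] [0.37619966 0.04391773 1.11761881]
```

View pics/a.png

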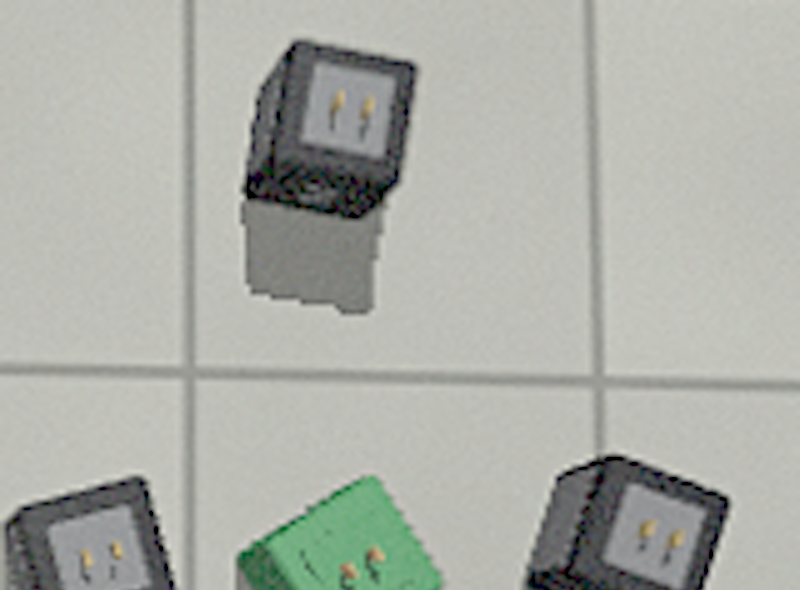

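View pics/b.png

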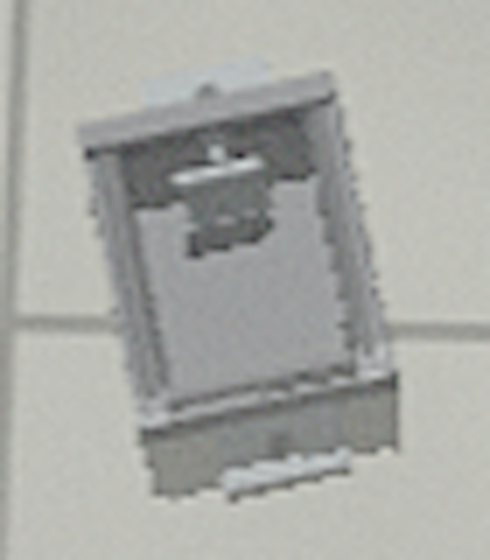

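The crop confirms the black bodies with grey label tops are the three bricks, and that green is not one. The cradle crop shows the leaf (bright edge at crop (220,170)) at the image-top end. Its rim corners are at about crop (78,130), (330,72), (398,375) and (140,432).

```bash
python3 - <<'E'
from h import *
d=shot("top"); c=d["color"][:,:,::-1]; hsv=cv2.cvtColor(c,cv2.COLOR_BGR2HSV)
for (u,v) in[(378,261),(426,175),(486,257)]:
    g=cv2.cvtColor(c,cv2.COLOR_BGR2GRAY).astype(int)
    x0,y0=u-25,v-27; w=g[y0:y0+50,x0:x0+50]
    # label = mid-grey surrounded by black: connected comp of gray>60 not touching border
    m=(w>50).astype(np.uint8); n,l,s,ce=cv2.connectedComponentsWithStats(m,connectivity=4)
    for i in range(1,n):
        if 100<s[i,4]<600 and s[i,0]>0 and s[i,1]>0:
            mm=(l==i).astype(np.uint8); mm=cv2.morphologyEx(mm,cv2.MORPH_CLOSE,np.ones((5,5)))
            k=cv2.findContours(mm,0,1)[0][0][:,0]+[x0,y0]
            P=plane(d,k,.075); r=cv2.minAreaRect(np.float32(P[:,:2]*1000)); print("label",s[i,4],np.round(r[0],1),np.round(r[1],1),round(r[2],1))
    # silhouette
    D=cv2.morphologyEx((w<50).astype(np.uint8),cv2.MORPH_CLOSE,np.ones((9,9)))
    k=max(cv2.findContours(D,0,1)[0],key=cv2.contourArea)[:,0]+[x0,y0]; print("dark bbox",k.min(0),k.max(0))
q=np.float64([(78,130),(330,72),(398,375),(140,432)])/7+[230,175]-.5+.5/7
P=plane(d,q,.036)[:,:2]*1000; print(P.round(1)); 
for i in range(4): e=P[(i+1)%4]-P[i]; print(np.hypot(*e).round(1),np.degrees(np.arctan2(e[1],e[0])).round(1))
print(P.mean(0))
E
```

```text
label 289 [461.3 -84.3] [34.8 35. ] 15.5
dark bbox [361 245] [395 283]
label 276 [ 648.9 -188.4] [35.2 36. ] 78.3
dark bbox [409 158] [442 197]
label 273 [ 473.3 -314. ] [34.8 35. ] 70.5
dark bbox [461 241] [505 279]
[[602.9 205.8]
 [622.3 129.9]
 [529.7 106.7]
 [511.  183.7]]
78.4 -75.7
95.4 -166.0
79.2 103.7
94.6 13.6
[566.46905193 156.53882839]
```

```bash
python3 -m handwheel '[[[0.51,0.61,-0.2,-1],[0.51,0.61,-0.2,-1],[0.51,0.61,-0.2,-1],[0.51,0.61,-0.2,-1],[0.51,0.61,-0.2,-1],[0.51,0.61,-0.2,-1],[0.51,0.61,-0.2,-1],[0.51,0.61,-0.2,-1],[0,0,0,0],[0,0,0,0]]]' 78 30
```

```text
clock: 1.45
tool_pos: [0.4736, -0.3157, 0.3088]
eef_rot: [3.097, -0.527, -0.0]
wrist_force: [-0.4, -0.4, 0.4]
grip_width: 0.0779
finger_force: 0.0
```

```bash
python3 -m handwheel '[[[0,0.03,-0.4,0],[0,0,-0.4,0],[0,0,-0.4,0],[0,0,-0.18,0],[0,0,0,0],[0,0,0,0]]]' ; python3 -m handwheel '[[[0,0,0,0],[0,0,0,0],[0,0,0,0],[0,0,0,0],[0,0,0,0],[0,0,0,0]]]' 40 35
python3 -m handwheel '[[[0,0,0.2,0],[0,0,0.4,0],[0,0,0.4,0],[0,0,0,0],[0,0,0,0],[0,0,0,0]]]'; python3 - <<'E'
from bench import bot
print(bot.get_obs()["wrist_torque"])
E
```

```text
clock: 2.2
tool_pos: [0.4739, -0.3145, 0.2272]
eef_rot: [3.096, -0.529, 0.003]
wrist_force: [0.4, -0.3, -0.7]
grip_width: 0.0778
finger_force: 0.0
clock: 2.95
tool_pos: [0.4738, -0.3139, 0.2264]
eef_rot: [3.096, -0.529, 0.001]
wrist_force: [-1.2, -0.7, 3.8]
grip_width: 0.056
finger_force: 35.0
clock: 3.7
tool_pos: [0.4731, -0.3133, 0.2841]
eef_rot: [-3.095, 0.529, 0.004]
wrist_force: [-0.2, -1.1, -4.0]
grip_width: 0.0555
finger_force: 35.0
[ 0.01879235 -0.00676961  0.03420207]
```

```bash
cat >t.py <<'E'
from h import *
f=[];t=[]
for i in range(4):
    o=bot.get_obs(); f.append(o["wrist_force"]); t.append(o["wrist_torque"]); 
    if i<3: shot("top")
t=np.array(t); print("T",t.mean(0).round(4),"sd",t.std(0).round(4),"pos",o["tool_pos"].round(4),"F",np.mean(f,0).round(2))
E
python3 -m handwheel '[[[0,0,0.4,0],[0,0,0.3,0],[0,0,0,0],[-0.05,-0.14,0,0],[-0.12,-0.33,0,0],[-0.2,-0.56,0,0],[-0.27,-0.75,0,0],[0,0,0,0],[0,0,0,0],[0,0,0,0]]]' |head -1; python3 t.py
python3 -m handwheel '[[[0.05,0.14,0,0],[0.12,0.33,0,0],[0.2,0.56,0,0],[0.27,0.75,0,0],[0,0,0,0],[0,0,0,0],[0,0,0,0]]]'|head -2; python3 t.py
python3 -m handwheel '[[[-0.05,-0.14,0,0],[-0.12,-0.33,0,0],[-0.2,-0.56,0,0],[-0.27,-0.75,0,0],[0,0,0,0],[0,0,0,0],[0,0,0,0]]]' |head -2; python3 t.py
```

```text
clock: 4.95
T [0.0794 0.0217 0.0003] sd [0.0518 0.0403 0.041 ] pos [ 0.4355 -0.4199  0.3279] F [ 0.16  0.23 -3.43]
clock: 5.98
tool_pos: [0.4735, -0.3141, 0.3281]
T [ 0.0443  0.0492 -0.0171] sd [0.0153 0.03   0.0133] pos [ 0.4734 -0.3144  0.328 ] F [-0.19 -0.35 -2.96]
clock: 7.0
tool_pos: [0.4353, -0.4202, 0.3277]
T [ 0.0516  0.011  -0.0039] sd [0.026  0.0248 0.0184] pos [ 0.4355 -0.4199  0.3279] F [-0.12 -0.13 -3.76]
```

```bash
cat >t.py <<'E'
from h import *
import sys
n=int(sys.argv[1]); T=[];E=[]
for i in range(n):
    shot("top"); o=bot.get_obs(); T.append(o["wrist_torque"]); E.append(o["effort"])
for k,a in(("T",T),("E",E)): a=np.array(a); print(k,a.mean(0).round(4),"sd",a.std(0).round(4))
E
python3 t.py 8
python3 -m handwheel '[[[0.05,0.14,0,0],[0.12,0.33,0,0],[0.2,0.56,0,0],[0.27,0.75,0,0],[0,0,0,0],[0,0,0,0],[0,0,0,0],[0,0,0,0]]]'|head -2; python3 t.py 8
```

```text
T [0.0659 0.011  0.0009] sd [0.0279 0.02   0.0476]
E [ 2.80000e-03 -4.04374e+01 -3.63276e+01  6.63000e-02 -5.08000e-02
 -2.00000e-04] sd [0.0483 0.0325 0.0074 0.0024 0.0003 0.    ]
clock: 8.55
tool_pos: [0.4734, -0.3144, 0.328]
T [0.041  0.0235 0.0079] sd [0.0369 0.0327 0.0282]
E [ 2.60000e-03 -3.65741e+01 -3.63176e+01  5.76000e-02 -6.26000e-02
  1.00000e-04] sd [0.0529 0.029  0.0036 0.0025 0.0006 0.    ]
```

```bash

python3 -m handwheel '[[[-0.14,0.05,0,0],[-0.28,0.1,0,0],[-0.47,0.165,0,0],[-0.47,0.165,0,0],[-0.28,0.1,0,0],[-0.14,0.05,0,0],[0.14,-0.05,0,0],[0.33,-0.12,0,0],[0.56,-0.2,0,0],[0.75,-0.26,0,0]]]' >/dev/null
python3 -m handwheel '[[[0,0,0,0],[0,0,0,0],[0,0,0,0],[0,0,0,0]]]'|head -2; python3 t.py 2
python3 -m handwheel '[[[0.14,-0.05,0,0],[0.28,-0.1,0,0],[0.47,-0.165,0,0],[0.47,-0.165,0,0],[0.28,-0.1,0,0],[0.14,-0.05,0,0],[-0.14,0.05,0,0],[-0.33,0.12,0,0],[-0.56,0.2,0,0],[-0.75,0.26,0,0]]]' >/dev/null
python3 -m handwheel '[[[0,0,0,0],[0,0,0,0],[0,0,0,0],[0,0,0,0]]]'|head -2; python3 t.py 2
```

```text
clock: 10.7
tool_pos: [0.4731, -0.3136, 0.3282]
T [0.0692 0.0203 0.0007] sd [0.0072 0.0195 0.0187]
E [ 2.50000e-02 -3.63555e+01 -3.62724e+01  5.88000e-02 -6.58000e-02
 -0.00000e+00] sd [0.0063 0.0369 0.0027 0.0003 0.0006 0.    ]
clock: 12.55
tool_pos: [0.4743, -0.3141, 0.3283]
T [0.0414 0.023  0.0228] sd [0.0072 0.0231 0.0471]
E [-1.71000e-02 -3.67430e+01 -3.63757e+01  5.60000e-02 -6.45000e-02
  1.00000e-04] sd [0.0053 0.0249 0.0121 0.0004 0.0006 0.    ]
```

```bash

python3 -m handwheel '[[[-0.01,0,-0.4,0],[0,0,-0.5,0],[0,0,-0.4,0],[0,0,-0.25,0],[0,0,-0.1,0],[0,0,-0.03,0],[0,0,0,0],[0,0,0,0]]]'
python3 -m handwheel '[[[0,0,-0.02,0],[0,0,0,0]]]'
```

```text
clock: 13.65
tool_pos: [0.4733, -0.314, 0.2282]
eef_rot: [3.096, -0.529, 0.002]
wrist_force: [0.7, 0.0, -3.0]
grip_width: 0.0561
finger_force: 35.0
clock: 13.9
tool_pos: [0.4732, -0.3139, 0.2265]
eef_rot: [3.096, -0.529, 0.002]
wrist_force: [-0.4, 0.8, -2.2]
grip_width: 0.0559
finger_force: 35.0
```

```bash

python3 -m handwheel '[[[0,0,0,0],[0,0,0,0],[0,0,0,0],[0,0,0.4,0],[0,0,0.6,0],[0,0,0.4,0],[0.4,0.3,0,0.4],[0.9,0.6,0,0.4],[0.9,0.7,0,0.4],[0.73,0.49,0,0.35]]]' 78 >/dev/null
python3 -m handwheel '[[[0,0,0,0],[0,0,0,0]]]'
```

```text
clock: 15.4
tool_pos: [0.6419, -0.1934, 0.3096]
eef_rot: [3.125, -0.318, -0.002]
wrist_force: [-0.5, -0.1, -1.1]
grip_width: 0.0783
finger_force: 0.0
```

```bash

python3 -m handwheel '[[[0.117,0.083,0,0],[0,0,0,0],[0,0,-0.4,0],[0,0,-0.5,0],[0,0,-0.4,0],[0,0,-0.08,0],[0,0,0,0],[0,0,0,0]]]'
python3 -m handwheel '[[[0,0,0,0],[0,0,0,0],[0,0,0,0],[0,0,0,0],[0,0,0,0],[0,0,0,0]]]' 40 35
```

```text
clock: 16.4
tool_pos: [0.6497, -0.1887, 0.2289]
eef_rot: [3.125, -0.319, 0.004]
wrist_force: [0.9, 0.1, -0.0]
grip_width: 0.0779
finger_force: 0.0
clock: 17.15
tool_pos: [0.6493, -0.1884, 0.2276]
eef_rot: [3.125, -0.318, 0.001]
wrist_force: [-1.7, -1.2, 3.5]
grip_width: 0.0559
finger_force: 34.7
```

```bash

python3 -m handwheel '[[[0,0,0.3,0],[0,0,0.5,0],[0,0,0.5,0],[0,0,0.3,0],[0,0,0.1,0],[0,0,0,0]]]' >/dev/null
python3 -m handwheel '[[[-0.147,0.03,0,0],[-0.29,0.06,0,0],[-0.49,0.1,0,0],[-0.49,0.1,0,0],[-0.29,0.06,0,0],[-0.147,0.03,0,0],[0.147,-0.03,0,0],[0.34,-0.07,0,0],[0.59,-0.12,0,0],[0.78,-0.16,0,0]]]' >/dev/null
python3 -m handwheel '[[[0,0,0,0],[0,0,0,0],[0,0,0,0],[0,0,0,0]]]'|head -2; python3 t.py 2
python3 -m handwheel '[[[0.147,-0.03,0,0],[0.29,-0.06,0,0],[0.49,-0.1,0,0],[0.49,-0.1,0,0],[0.29,-0.06,0,0],[0.147,-0.03,0,0],[-0.147,0.03,0,0],[-0.34,0.07,0,0],[-0.59,0.12,0,0],[-0.78,0.16,0,0]]]' >/dev/null
python3 -m handwheel '[[[0,0,0,0],[0,0,0,0],[0,0,0,0],[0,0,0,0]]]'|head -2; python3 t.py 2
```

```text
clock: 19.65
tool_pos: [0.6488, -0.1882, 0.3295]
T [ 0.0218  0.0636 -0.0125] sd [0.0116 0.0116 0.0181]
E [ 7.80000e-03 -4.75229e+01 -3.65743e+01  4.84000e-02 -8.80000e-02
 -6.00000e-04] sd [0.0013 0.0455 0.0019 0.     0.0006 0.    ]
clock: 21.5
tool_pos: [0.65, -0.1886, 0.3297]
T [0.062  0.0404 0.0315] sd [0.0078 0.0022 0.0084]
E [-5.80000e-03 -4.79430e+01 -3.67048e+01  4.28000e-02 -5.87000e-02
 -4.00000e-04] sd [0.0001 0.023  0.0141 0.     0.0005 0.    ]
```

Brick B at (426,175) shifts its weight by 0.029 N m, so it is the loose one. Brick C shifted only 0.001. I'm taking B to the cradle.

```bash

python3 -m handwheel '[[[-0.05,0.2,0,0.3],[-0.12,0.45,0,0.6],[-0.19,0.7,0,0.7],[-0.21,0.8,0,0.7],[-0.21,0.8,0,0.7],[-0.21,0.8,0,0.7],[-0.2,0.75,0,0.5],[-0.16,0.6,0,0.4],[-0.12,0.42,0,0.3],[-0.05,0.2,0,0.2]]]' >/dev/null
python3 -m handwheel '[[[0,0,0,0],[0,0,0,0],[0,0,0,0]]]'
python3 - <<'E'
from h import *
d=shot("top"); o=bot.get_obs(); print(o["tool_pos"],o["eef_rot"])
cv2.imwrite("pics/c.png",cv2.resize(d["color"][150:270,200:360,::-1],(800,600)))
E
```

```text
clock: 23.22
tool_pos: [0.5582, 0.154, 0.3291]
eef_rot: [3.119, 0.377, -0.0]
wrist_force: [-0.1, -1.9, -2.5]
grip_width: 0.0559
finger_force: 34.7
[0.55825256 0.15403225 0.32911526] [ 3.11873165e+00  3.77197197e-01 -7.77683781e-05]
```

View pics/c.png

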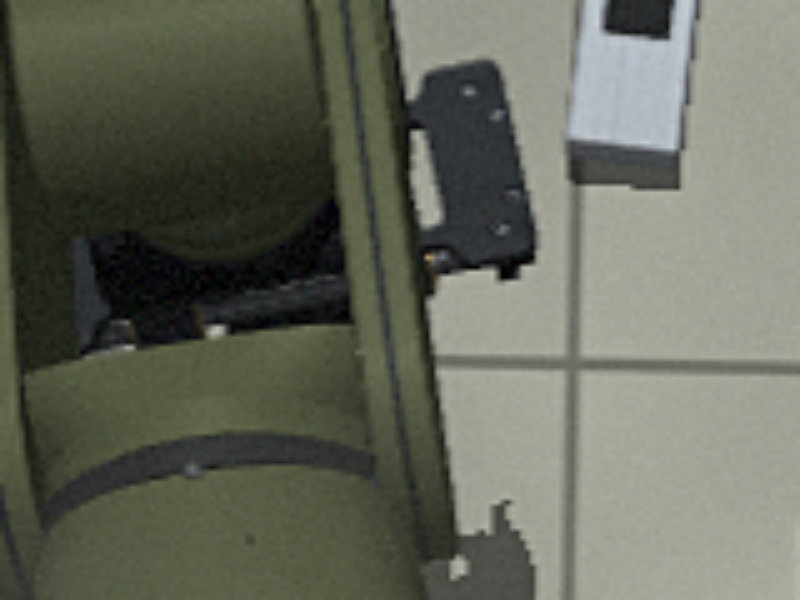

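The arm hides the brick from the top camera, so I'll check in the side view with the predicted rim corners drawn on it.

```bash
python3 - <<'E'
from h import *
d=shot("side"); im=d["color"][:,:,::-1]
x0,y0,s=210,150,6
v=cv2.resize(im[y0:y0+100,x0:x0+130],None,fx=s,fy=s,interpolation=cv2.INTER_CUBIC); v=np.clip(255*(v/255.)**.6,0,255).astype(np.uint8)
a=np.radians(14); X=np.array([np.cos(a),np.sin(a),0]);Y=np.array([-X[1],X[0],0]); O=np.array([.5587,.1546,0])
def dots(P,col):
    for p in proj(d,P): cv2.circle(v,tuple(int(q) for q in ((p-[x0,y0]+.5)*s)),2,col,-1)
dots([O+X*x+Y*y+[0,0,.036] for x in(-.0395,.0555) for y in(-.0395,.0395)],(0,0,255))
t=bot.get_obs()["tool_pos"]; B=np.array([t[0],t[1],t[2]-.2276])
dots([B+X*x+Y*y+[0,0,z] for x in(-.028,.028) for y in(-.028,.028) for z in(0,.075)],(0,255,255))
cv2.imwrite("pics/d.png",v)
E
```

```text
(no output)
```

View pics/d.png

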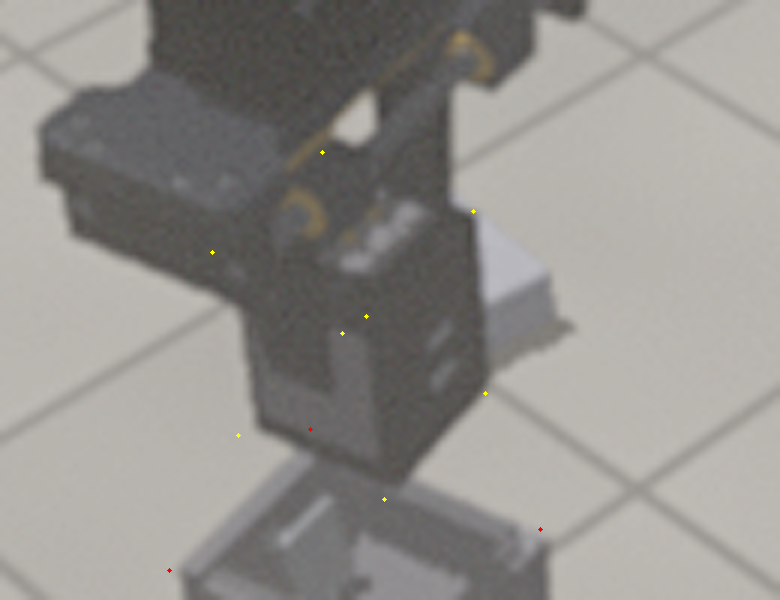

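The side view shows the brick held upright above the cradle, with its visible bottom corner at crop (398,485) and the rim's right corner near (548,545). Predicted and seen corners disagree by about 2–4 px. I'll lower to just above the rim and compare directly.

```bash
python3 -m handwheel '[[[0,0,-0.2,0],[0,0,-0.4,0],[0,0,-0.3,0],[0,0,-0.1,0],[0,0,0,0],[0,0,0,0]]]'
python3 - <<'E'
from h import *
d=shot("side"); im=d["color"][:,:,::-1]
x0,y0,s=220,180,7
v=cv2.resize(im[y0:y0+85,x0:x0+110],None,fx=s,fy=s,interpolation=cv2.INTER_CUBIC); v=np.clip(255*(v/255.)**.5,0,255).astype(np.uint8)
cv2.imwrite("pics/e.png",v)
a=np.radians(14); X=np.array([np.cos(a),np.sin(a),0]);Y=np.array([-X[1],X[0],0]); O=np.array([.5587,.1546,0])
f=lambda P:((proj(d,P)-[x0,y0]+.5)*s).round()
print(ray(d,[(0,0)])[0])
print("rim",f([O+X*x+Y*y+[0,0,.036] for x in(-.0395,.0555) for y in(-.0395,.0395)]).tolist())
t=bot.get_obs()["tool_pos"]; B=np.array([t[0],t[1],t[2]-.2276])
print("bot",f([B+X*x+Y*y for x in(-.028,.028) for y in(-.028,.028)]).tolist())
print("px per mm X,Y,Z",((f([O+[0,0,.036]]+[O+[0,0,.036]+.01*k for k in(X,Y,np.array([0,0,1]))])[1:]-f([O+[0,0,.036]]))/10).tolist())
E
```

```text
clock: 24.08
tool_pos: [0.5584, 0.1549, 0.2701]
eef_rot: [-3.119, -0.379, -0.003]
wrist_force: [0.4, -0.8, -3.9]
grip_width: 0.0562
finger_force: 34.7
[-0.02012799  0.58529406  0.76953245]
rim [[561.0, 408.0], [404.0, 583.0], [292.0, 291.0], [128.0, 455.0]]
bot [[504.0, 402.0], [391.0, 526.0], [343.0, 332.0], [228.0, 451.0]]
px per mm X,Y,Z [[-2.9, -1.3], [-2.1, 2.1], [-0.3, -2.5]]
```

View pics/e.png

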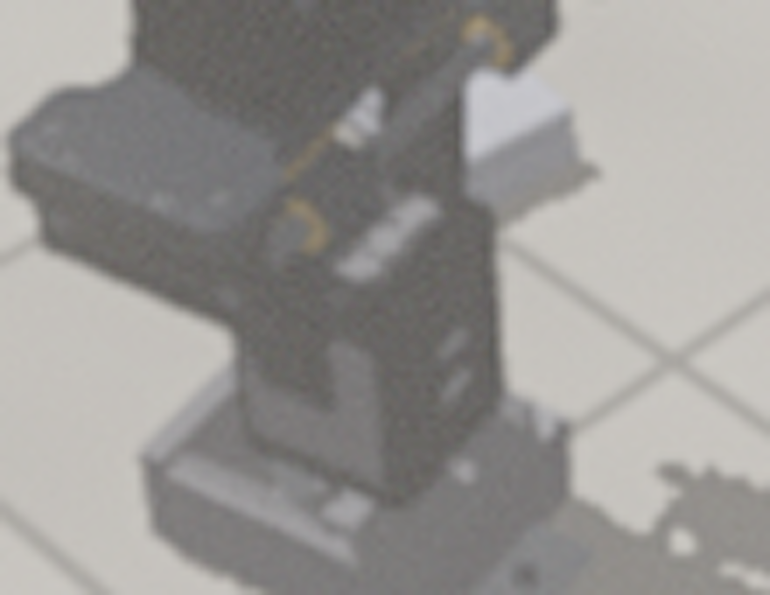

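Left and right brick and rim edges shift alike (about +9 and +10 px), so the sideways alignment agrees. The remaining vertical difference looks like rounded edges. I'll go down by feel.

```bash
for i in 1; do
python3 -m handwheel '[[[0,0,-0.05,0],[0,0,-0.05,0],[0,0,0,0],[0,0,0,0]]]'|sed -n '1,2p;4p'
python3 -m handwheel '[[[0,0,-0.04,0],[0,0,0,0],[0,0,0,0]]]'|sed -n '1,2p;4p'
python3 -m handwheel '[[[0,0,-0.04,0],[0,0,0,0],[0,0,0,0]]]'|sed -n '1,2p;4p'; done
```

```text
clock: 24.62
tool_pos: [0.558, 0.1548, 0.2631]
wrist_force: [-0.1, -0.0, -4.1]
clock: 25.0
tool_pos: [0.558, 0.1548, 0.2608]
wrist_force: [1.0, 0.0, -2.7]
clock: 25.38
tool_pos: [0.5585, 0.155, 0.2594]
wrist_force: [3.2, 2.0, 3.0]
```

```bash

python3 -m handwheel '[[[0.02,0.01,0,0],[0,0,0,0],[0,0,0,0]]]'|sed -n '1,2p;4p'
python3 -m handwheel '[[[0,0,-0.03,0],[0,0,0,0],[0,0,0,0]]]'|sed -n '1,2p;4p'
python3 -m handwheel '[[[0,0,-0.03,0],[0,0,0,0],[0,0,0,0]]]'|sed -n '1,2p;4p'
```

```text
clock: 25.75
tool_pos: [0.5592, 0.1554, 0.2578]
wrist_force: [3.3, 0.8, -2.9]
clock: 26.12
tool_pos: [0.5592, 0.1554, 0.2562]
wrist_force: [3.3, 1.0, -4.5]
clock: 26.5
tool_pos: [0.5592, 0.1554, 0.2548]
wrist_force: [2.6, 0.4, -3.5]
```

```bash

python3 -m handwheel '[[[0,0,-0.05,0],[0,0,-0.05,0],[0,0,0,0]]]'|sed -n '1,2p;4p'
python3 -m handwheel '[[[0,0,-0.05,0],[0,0,-0.05,0],[0,0,0,0]]]'|sed -n '1,2p;4p'
python3 -m handwheel '[[[0,0,-0.04,0],[0,0,-0.04,0],[0,0,0,0]]]'|sed -n '1,2p;4p'
```

```text
clock: 26.88
tool_pos: [0.5593, 0.1554, 0.2491]
wrist_force: [1.5, 0.1, 1.8]
clock: 27.25
tool_pos: [0.5593, 0.1554, 0.2431]
wrist_force: [1.4, -0.3, 3.4]
clock: 27.62
tool_pos: [0.5594, 0.1555, 0.2385]
wrist_force: [0.6, -0.8, 5.1]
```

Going in smoothly at about 9 N of push, with 5 mm left.

```bash

python3 -m handwheel '[[[0,0,-0.03,0],[0,0,-0.03,0],[0,0,0,0]]]' - 50|sed -n '1,2p;4p'
python3 -m handwheel '[[[0,0,-0.02,0],[0,0,-0.02,0],[0,0,0,0]]]'|sed -n '1,2p;4p'
python3 -m handwheel '[[[0,0,-0.02,0],[0,0,0,0],[0,0,0,0]]]'|sed -n '1,2p;4p'
```

```text
clock: 28.0
tool_pos: [0.5594, 0.1554, 0.2351]
wrist_force: [0.2, -1.2, 6.3]
clock: 28.38
tool_pos: [0.5595, 0.1555, 0.2335]
wrist_force: [-3.4, -1.4, 11.3]
clock: 28.75
tool_pos: [0.5596, 0.1555, 0.2335]
wrist_force: [-6.1, -2.1, 16.8]
```

```bash

python3 -m handwheel '[[[0,0,0.02,0],[0,0,0,0]]]'|sed -n '1,2p;4p'
python3 -m handwheel '[[[0,0,0,0],[0,0,0,0],[0,0,0,0],[0,0,0,0]]]' 78|sed -n '1,2p;4,5p'
python3 -m handwheel '[[[0,0,0.3,0],[0,0,0.5,0],[0,0,0.6,0],[-0.3,-0.6,0.6,0],[-0.4,-0.9,0.4,0],[-0.4,-0.9,0,0],[-0.4,-0.9,0,0],[-0.4,-0.9,0,0],[0,-0.9,0,0],[0,-0.5,0,0]]]' >/dev/null
python3 -m handwheel '[[[0,0,0,0],[0,0,0,0]]]'|sed -n '1,2p;4p'
python3 - <<'E'
from h import *
d=shot("top"); s=shot("side")
A=cv2.resize(d["color"][160:260,200:300,::-1],(400,400),interpolation=cv2.INTER_CUBIC)
B=cv2.resize(s["color"][190:290,225:325,::-1],(400,400),interpolation=cv2.INTER_CUBIC)
v=np.hstack([A,B]); v=np.clip(255*(v/255.)**.6,0,255).astype(np.uint8); cv2.imwrite("pics/f.png",v)
g=cv2.cvtColor(d["color"],cv2.COLOR_RGB2GRAY)
# label near cradle and C
for (u,w_),z in(((264,205),.081),((486,257),.075),((378,261),.075)):
    x0,y0=u-25,w_-27; w=g[y0:y0+50,x0:x0+50]
    n,l,st,ce=cv2.connectedComponentsWithStats((w>50).astype(np.uint8),connectivity=4)
    for i in range(1,n):
        if 100<st[i,4]<600 and st[i,0]>0 and st[i,1]>0:
            k=cv2.findContours(cv2.morphologyEx((l==i).astype(np.uint8),cv2.MORPH_CLOSE,np.ones((5,5))),0,1)[0][0][:,0]+[x0,y0]
            r=cv2.minAreaRect(np.float32(plane(d,k,z)[:,:2]*1000)); print(np.round(r[0],1),np.round(r[1],1),round(r[2],1))
E
```

```text
clock: 29.0
tool_pos: [0.5594, 0.1555, 0.2336]
wrist_force: [-2.4, -0.9, 10.5]
clock: 29.5
tool_pos: [0.5589, 0.1554, 0.2314]
wrist_force: [0.6, 0.3, -0.7]
grip_width: 0.0775
clock: 31.0
tool_pos: [0.4456, -0.1789, 0.3761]
wrist_force: [-0.2, -0.9, -0.1]
[559.5 156.3] [35.  36.8] 15.4
[461.4 -84.5] [34.8 35.7] 15.5
```

View pics/f.png

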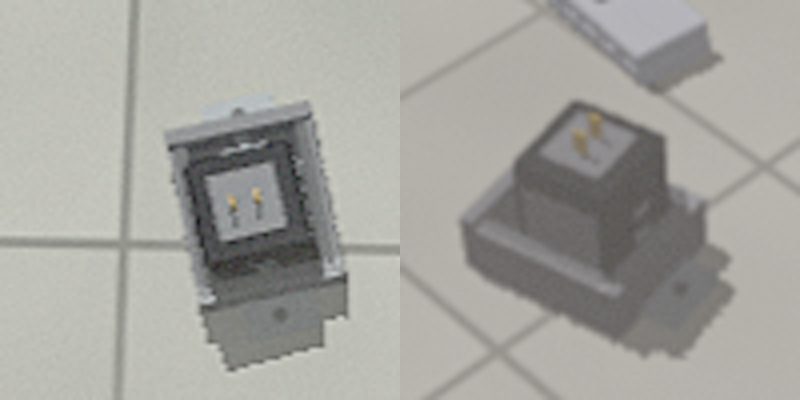

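The brick stands in the cradle against the -x wall, blades up, in both views. I'll check its height by stereo against brick A, and check that C stands where it was.

```bash
python3 -m handwheel '[[[-0.5,0.5,0.5,0],[-0.7,0.5,0.5,0],[-0.7,0.3,0.5,0],[-0.3,0,0,0],[0,0,0,0],[0,0,0,0]]]'|sed -n '1,2p'
python3 - <<'E'
from h import *
d=shot("top"); s=shot("side"); cv2.imwrite("pics/g.png",d["color"][:,:,::-1])
def brass(im,c,r):
    h=cv2.cvtColor(im,cv2.COLOR_RGB2HSV).astype(int); x0,y0=c[0]-r,c[1]-r; w=h[y0:y0+2*r,x0:x0+2*r]
    m=(w[...,0]>10)&(w[...,0]<32)&(w[...,1]>90)&(w[...,2]>70); ys,xs=np.nonzero(m); return np.array([xs.mean()+x0,ys.mean()+y0]),m.sum()
def tri(a,b):
    C1,v1=ray(d,[a]);C2,v2=ray(s,[b]);v1,v2=v1[0],v2[0]
    t=np.linalg.lstsq(np.c_[v1,-v2],C2-C1,rcond=None)[0]; p,q=C1+t[0]*v1,C2+t[1]*v2
    return ((p+q)/2*1000).round(1),round(np.linalg.norm(p-q)*1000,1)
for n,P in(("loose",[.5585,.156,.09]),("A",[.461,-.084,.085]),("C",[.473,-.314,.085])):
    try:
        a,na=brass(d["color"],proj(d,[P])[0].round().astype(int),12); b,nb=brass(s["color"],proj(s,[P])[0].round().astype(int),12)
        print(n,na,nb,*tri(a,b))
    except Exception as e: print(n,e)
g=cv2.cvtColor(d["color"],cv2.COLOR_RGB2GRAY); x0,y0=461,230; w=g[y0:y0+50,x0:x0+50]
n,l,st,ce=cv2.connectedComponentsWithStats((w>50).astype(np.uint8),connectivity=4)
for i in range(1,n):
    if 100<st[i,4]<600: print("C label",plane(d,[ce[i]+[x0,y0]],.075).round(4))
E
```

```text
clock: 31.85
tool_pos: [0.314, -0.1011, 0.465]
loose 9 19 [557.  155.   94.7] 5.3
A 9 22 [459.6 -84.8  87.1] 3.9
C 12 15 [ 472.  -312.4   87.6] 4.4
C label [[ 0.4731 -0.3135  0.075 ]]
```

```bash
python3 -c "
from bench import ticket
print(ticket.finish_job())"
```

```text
the job is handed in; nothing more can be done
None
```

I handed the job in with the loose brick, the one at top-camera pixel (426,175), pushed home blades up in the cradle, and the other two upright at their starts. I shook only two of the three: the loose one shifted about 0.029 N m and the one at (486,257) about 0.001, so I left the third untouched. Stereo put the seated brick's blades 7 mm above those of a brick on the ledge (6 expected), and I did not re-measure the phone, red case and bowl.

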